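# Fit the key lever on the blending vessel's outlet valve and shut it

### The arm

A 7-joint arm with a two-finger parallel gripper is mounted at the origin on the work surface. World frame = base frame: x ahead of the robot, y to its left, z up, the work surface at z = 0. Lengths are in mm, angles in rad, forces in N, time in s.
With the tool pointing down it reaches from about 425 to 950 mm from the base axis. Payload 4.7 kg.
Tool frame: the origin (TCP) lies between the finger pads; the fingertips stand 11 mm ahead of it and the grasp point (between the pads) lies 8 mm behind it (robot.tip_extent is the distance from the TCP to the fingertips, in mm); z points along the fingers, y is the line along which they close (so a half turn about z gives the same grasp; the last joint's range is limited). The gripper opens to 87 mm and grips with 3 to 60 N. Pads are 19 mm wide; open, the fingers measure 117 mm over their backs; the gripper's body (75 mm by 190 mm) begins 51 mm behind the grasp point.
Start: joints at [1.211, 0.469, -0.049, 1.532, 0.024, 1.141, -0.082], TCP at [219.286, -638.406, 233.573] pointing down, gripper open.
Joint ranges: [-2.59, 2.59], [-0.33, 1.99], [-1.39, 1.29], [0.1, 2.45], [-1.04, 4.18], [0.21, 1.99], [-2.66, 2.66]. Speed limits (rad/s): [2.57, 2.57, 3.14, 3.14, 3.14, 3.14, 3.14].

### API

Orientations are given as a rotation vector (axis times angle).
In Python, from rig import robot gives the robot as it stands. Calls block until the motion is done:
- robot.move_pose(position, orientation): joint-space move of the TCP to a pose.
- robot.line_to(position, rotation=None, vel=150): straight line of the TCP; rotation=None keeps the orientation; vel is the mean speed in mm/s.
- robot.move_j(angles): joint-space move.
- robot.grip(opening, grip_force=None): opening from 0.0 (shut) to 1.0 (fully open); grip_force is the grip in N (None keeps the last); returns when the fingers have stopped.
- robot.pause(seconds).
- robot.ik(position, orientation): joint angles nearest the present ones, or None.
- robot.camera(name): name is "scene" or "top" or "wrist"; returns (picture, depth): 400x640x3 uint8, red, green, blue; 400x640 float32, mm along the optical axis (not along the pixel's ray), 0 where there is no reading.
- robot.camera_model(name): a dict with "fx", "fy", "cx", "cy" (pixels), "k1" (the pictures are not rectified: a ray, as slopes to the right and down, at radius r is drawn at 1 + k1 r^2 times it, then the intrinsics apply), "R" (3x3) and "t" (3): a world point X has camera coordinates R X + t; the wrist camera has in their place "mount" (4x4, takes a point from camera to tool coordinates, whose origin is the TCP and whose axes are the flange's). Camera axes: x right, y down, z forward; pixel columns grow to the right and rows downward; lengths in mm; the calibration is good to about 2 mm. A picture is of the moment at which its call begins: read the wrist's pose just before it. camera_model takes no time and is no camera call.
A pose or a line that the arm cannot do raises robot.Unreachable and nothing moves.
- robot.hand_in(): hands the job in; it is judged then, once.
Readings, each from a call of its own:
- robot.current_clock(): time.
- robot.current_joint_pos(): joint angles.
- robot.current_joint_vel(): joint speeds.
- robot.current_tau(): joint torques, N m.
- robot.current_position(): TCP position.
- robot.current_ee_rot(): TCP orientation.
- robot.current_wrist_force(): force on the tool from outside, world axes, zero at the start.
- robot.current_ft_torque(): the same for the moment, N m.
- robot.current_width(): opening from 0.0 (shut) to 1.0 (fully open).
- robot.current_grasp_force(): force on a finger pad.
Only numpy, scipy, OpenCV 4.12 (cv2) and the standard library are available. Lean on these libraries where they do the work, as an engineer would, in place of code of your own. Each camera call takes 0.05 s, during which the arm holds its last target. There are 200 camera calls.

### The job

The blending vessel has been washed and drained and its outlet valve left open: take the splined key lever from the drying mat and fit it fully home on the valve's stem, its arm lying over the stem's indicator lug. Then swing it clockwise, seen from above, until the valve is shut against its stop, and leave it on the stem. Leave the bottles and other things standing where they are.

Things in the scene. Friction and masses are not known exactly. Their poses are not given: they have to be found in the camera images.
- lever: Loose steel key lever, about 0.28 kg, 177 mm long, lying flat and right way up on the drying mat. Origin: on the axis of the splined bore at the underside of the hub (which rests on the mat); x runs from the bore along the arm to the grip, z up. It balances near x = 33 mm. The sides of arm and grip are flat and parallel to x.
- lever_hub (a point): Top of the lever's round hub, on the bore axis, 24 mm above the origin; axes as the lever's. Hub 44 mm in diameter, 24 mm high. The through bore has six grooves 60 degrees apart, one of them along the lever's x; 20 mm across the lands, 28 mm across the grooves, mouth slightly chamfered underneath.
- lever_arm (a point): Centre of the lever's bare steel arm, 48 mm from the bore axis, 13 mm above the hub's underside; axes as the lever's. The arm is 20 mm wide and 10 mm thick, bare from x = 22 to 75 mm, its underside 8 mm and its top 18 mm above the hub's underside.
- lever_grip (a point): Centre of the lever's black rubber grip, 115 mm from the bore axis, 10 mm above the hub's underside; axes as the lever's. The grip runs from x = 75 to 155 mm, 24 mm wide, 20 mm thick, its underside level with the hub's.
- stem_seat (a point): On the axis of the valve stem, at the shoulder (top of a 36 mm round collar, 145 mm above the table) on which the hub's underside rests when fully home. It turns with the stem: x points along the indicator lug (10 mm wide, reaching 41 mm from the axis, just below the shoulder), z up. The lever goes on at six angles; the right one has the lever's x along this x, over the lug.
- stem_top (a point): Top of the splined stem, 31 mm above the shoulder; axes as stem_seat. The stem is vertical steel with six teeth 60 degrees apart, one over the lug: 26 mm over the teeth, teeth 4.6 mm wide, core 18 mm, the top 6 mm tapered as a lead-in. Fit in the lever: about 1 mm clearance all round, about 5 degrees of play either way.
- stem (a joint): Turn of the valve stem in rad: 0 shut against its stop, 1.57 fully open; starts between 0.8 and 1.45. Clockwise seen from above lowers it. Stiff: takes 0.35 N m (about 3 N at the grip) and stays where it is left. Shut, lug and lever point square to the outlet pipe, on the robot's side; fully open, along the pipe away from the vessel.
- vessel: Fixed stainless blending vessel, 200 mm in diameter, 380 mm high. Origin: on its axis at table level. Outlet pipe along its own -y at 100 mm height; valve stem 200 mm from the vessel's axis (valve 66 mm wide, pipe clamps 66 mm across reach 133 mm high); down-turned spout 300 mm from it, mouth 67 mm above the table. Its x points across the pipe, away from the robot.
- mat: Fixed grey drying mat, 400 x 250 mm, 4 mm thick. Origin: middle of its underside; x along the long side. The lever lies in its middle; the clamp and the funnel stand near its two corners on +y.
- clamp_ring: Bystander: steel pipe clamp ring 68 mm across with a bolt lug on its rim, 14 mm high, lying on the mat. Origin: middle of its underside.
- funnel: Bystander: steel funnel 64 mm wide, 66 mm high, standing mouth down on the mat. Origin: middle of its underside.
- catch_bowl: Bystander: steel cup 72 mm wide, 46 mm high, under the spout. Origin: middle of its underside.
- green_bottle: Bystander: green bottle 46 mm in diameter, 115 mm high, beyond the valve, near the vessel. Origin: middle of its underside.
- vial_a: Bystander: amber vial 25 mm in diameter, 62 mm high, white cap, beyond the valve. Origin: middle of its underside.
- vial_b: Bystander: another such vial, beyond the valve near the spout. Origin: middle of its underside.
- amber_bottle: Bystander: amber bottle 52 mm in diameter, 125 mm high, standing on the robot's side of the vessel. Origin: middle of its underside.
- strip_cup: Bystander: steel cup 68 mm wide, 85 mm high, with paper strips sticking out to about 125 mm, at the back of the table. Origin: middle of its underside.
There are look-alikes about, which are no part of the job. What is shaped like the lever but brown is not meant.

How it is judged:
By the outcome, as a careful person would: the job done as asked, in the order asked, and still so for the second after the job is handed in, with the robot touching nothing.
It also fails if it takes over 61 s, if anything falls off the work surface, if the arm or the gripper's body presses on something with over 40 N, if the wrist force passes 120 N, or if a joint passes its speed limit or range.

## Working session

There is one attempt and no reset: what is moved stays moved. The work goes in short steps, each a Python script; the robot and the scene stay as the last script left them, time stands still between calls to the robot, and variables do not carry over. Pictures are saved under pics/ and viewed, at most 10 in all, crops included, and the job is handed in when it is done.

```bash
mkdir -p pics; ls; cat > h.py <<'E'
import numpy as np, cv2
from scipy.spatial.transform import Rotation as Ro
from rig import robot
def snap(n):
    p=np.array(robot.current_position());r=np.array(robot.current_ee_rot())
    im,d=robot.camera(n); m=dict(robot.camera_model(n))
    if 'mount' in m:
        M=np.array(m['mount']); T=np.eye(4);T[:3,:3]=Ro.from_rotvec(r).as_matrix();T[:3,3]=p
        W=T@M
    else:
        W=np.eye(4);R=np.array(m['R']);W[:3,:3]=R.T;W[:3,3]=-R.T@np.array(m['t'])
    m['W']=W; return im,d,m
def slopes(m,uv):
    uv=np.atleast_2d(np.array(uv,float))
    q=np.c_[(uv[:,0]-m['cx'])/m['fx'],(uv[:,1]-m['cy'])/m['fy']]; s=q.copy()
    for _ in range(20): s=q/(1+m['k1']*(s**2).sum(1,keepdims=True))
    return s
def onz(m,uv,z):
    s=slopes(m,uv);d=np.c_[s,np.ones(len(s))]@m['W'][:3,:3].T;o=m['W'][:3,3]
    return o+d*((z-o[2])/d[:,2])[:,None]
def cloud(m,uv,d):
    s=slopes(m,uv);uv=np.atleast_2d(uv).astype(int);z=d[uv[:,1],uv[:,0]][:,None]
    return (np.c_[s,np.ones(len(s))]*z)@m['W'][:3,:3].T+m['W'][:3,3]
def save(n,im,s=1): cv2.imwrite('pics/'+n,cv2.resize(im[...,::-1],None,fx=s,fy=s,interpolation=cv2.INTER_CUBIC))
def down(yaw): # tool z down, tool y axis at world angle yaw (line of closing)
    y=np.array([np.cos(yaw),np.sin(yaw),0]);z=np.array([0,0,-1.]);x=np.cross(y,z)
    return Ro.from_matrix(np.c_[x,y,z]).as_rotvec()
E
python3 - <<'E'
from h import *
import pickle
for n in('scene','top'):
    im,d,m=snap(n); save(n+'0.png',im,1.25); pickle.dump((im,d,m),open(n+'0.pkl','wb'))
    print(n,m['W'].round(3).tolist(),m['fx'])
print(robot.camera_model('wrist'),robot.current_ee_rot(),robot.current_clock())
E
```

```text
pics
scene [[-0.207, 0.622, -0.755, 1371.298], [0.978, 0.136, -0.156, 227.155], [0.006, -0.771, -0.637, 824.396], [0.0, 0.0, 0.0, 1.0]] 454.95998042711824
top [[-0.029, -0.997, 0.068, 471.716], [-0.999, 0.03, 0.013, 31.321], [-0.015, -0.067, -0.998, 1298.517], [0.0, 0.0, 0.0, 1.0]] 511.6936203843507
{'fx': 321.5263538919624, 'fy': 321.5263538919624, 'cx': 316.69546318034367, 'cy': 198.7597128834116, 'k1': -0.016554148568252193, 'mount': array([[ 3.98283588e-04, -9.70776222e-01, -2.39986181e-01,
         6.51198944e+01],
       [ 9.99999921e-01,  3.86363356e-04,  9.67188921e-05,
        -6.44498425e-01],
       [-1.17053425e-06, -2.39986201e-01,  9.70776299e-01,
        -1.51307741e+02],
       [ 0.00000000e+00,  0.00000000e+00,  0.00000000e+00,
         1.00000000e+00]])} [-3.09697994e+00 -5.16974826e-01  5.53464059e-04] 0.1
```

View pics/scene0.png

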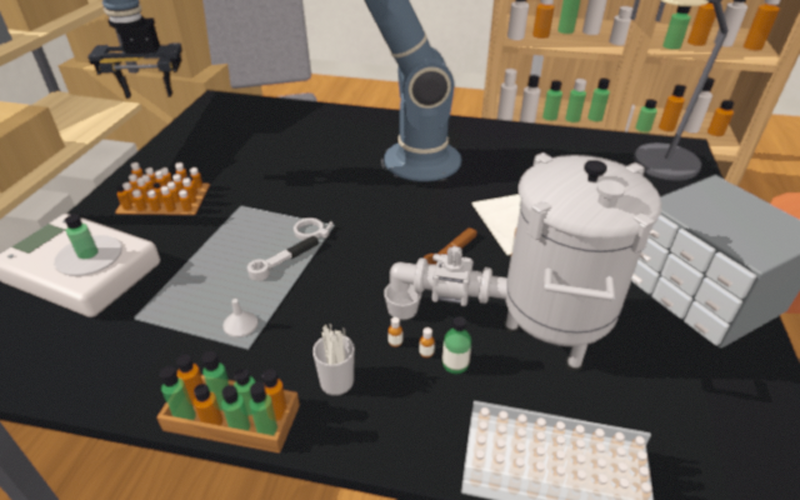

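View pics/top0.png

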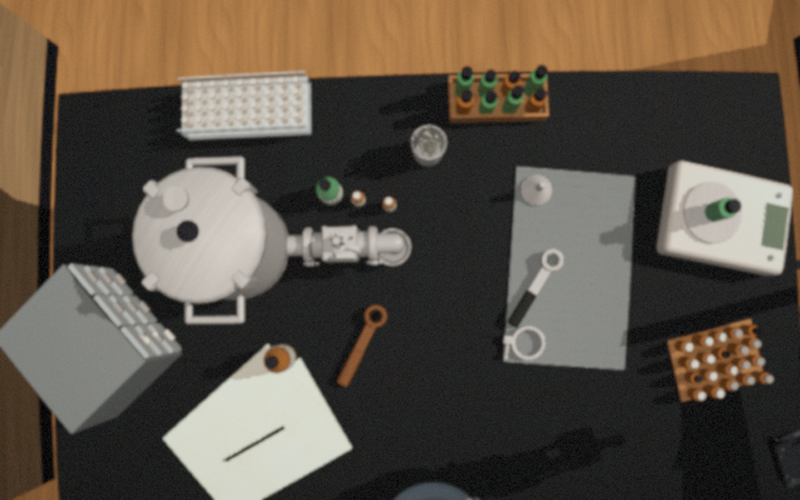

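The top view shows two things of the lever's shape. One is steel with a black grip, lying mid-mat, with its hub at (552,260) and its grip near (522,308) in the 1.25x picture. The other is brown and lies on the table, hub at (376,317), end at (345,380). The first fits the description: steel, black rubber grip, on the mat. The valve stem is near (341,240), with the spout to its right.

```bash
python3 - <<'E'
from h import *
import pickle
im,d,m=pickle.load(open('top0.pkl','rb'))
save('crop_top.png',im[180:325,220:480],3)
P=lambda u,v,z:onz(m,[[u/1.25,v/1.25]],z)[0].round(0)
print('hub',P(552,260,28),'gripend',P(515,322,24),'stem',P(341,240,176),'spout',P(393,246,130),'amber',P(279,358,125),'ves',cloud(m,np.array([[150,188]]),d))
print('mat',P(516,167,4),P(634,176,4),P(625,369,4),P(504,361,4))
E
```

```text
hub [ 546. -253.   28.] gripend [ 425. -174.   24.] stem [584. 152. 176.] spout [574.  62. 130.] amber [375. 278. 125.] ves [[578.64576034 359.39992666 375.77739918]]
mat [ 741. -193.    4.] [ 717. -440.    4.] [ 320. -401.    4.] [ 346. -152.    4.]
```

View pics/crop_top.png

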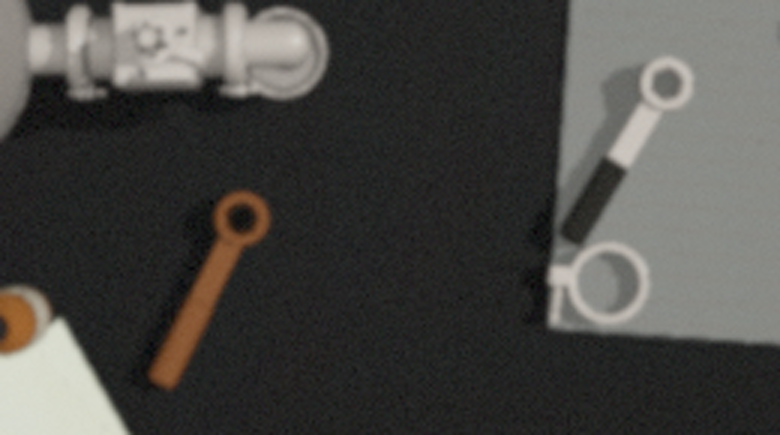

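The crop confirms it: the steel lever with the black grip is on the mat (hub at crop (667,83)), and the brown one lies off it. The stem is at crop (150,38). I'll take a close look at the stem first, then at the lever.

```bash
cat >> h.py <<'E'
def dn(xdeg): return down(np.radians(xdeg-90)) # tool x (camera side) at world angle xdeg
E
python3 - <<'E'
from h import *
import pickle
robot.move_pose([440,-100,330],dn(30))
robot.move_pose([584,152,285],dn(65))
s=snap('wrist');pickle.dump(s,open('w_stem.pkl','wb'))
robot.move_pose([520,-225,200],dn(-33))
l=snap('wrist');pickle.dump(l,open('w_lev.pkl','wb'))
print(robot.current_clock(),robot.current_joint_pos())
def proj(m,X):
    X=(np.append(X,1)@np.linalg.inv(m['W']).T)[:3];s=X[:2]/X[2];s=s*(1+m['k1']*(s@s));return s*m['fx']+[m['cx'],m['cy']]
print(proj(s[2],[584,152,176]),proj(l[2],[546,-253,28]))
a=s[0];b=l[0]
cv2.imwrite('pics/w.png',cv2.resize(np.hstack([a[50:350,150:450],b[50:350,150:450]])[...,::-1],(800,400)))
E
```

```text
4.9 [ 0.63039909  0.35203661 -0.37841306  1.81667716  0.15106095  1.00017771
 -1.95239255]
[315.68650066 197.88321109] [328.26121309 147.86144324]
```

View pics/w.png

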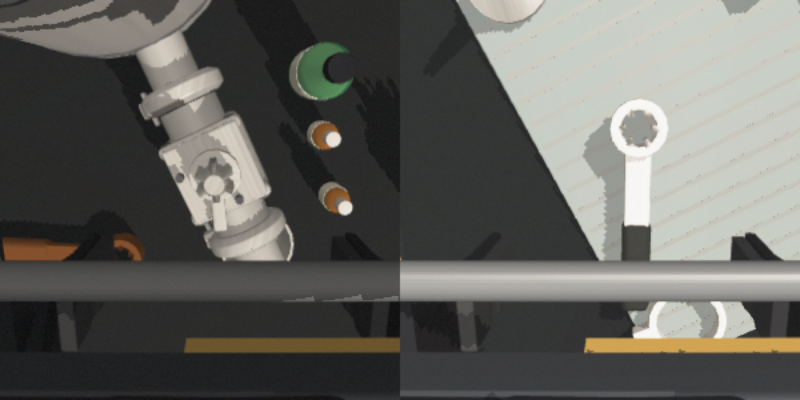

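```bash
python3 - <<'E'
from h import *
import pickle
v,u=np.mgrid[60:240,200:450];uv=np.c_[u.ravel(),v.ravel()]
im,d,m=pickle.load(open('w_stem.pkl','rb'))
C=cloud(m,uv,d)
t=C[(C[:,2]>171)&(np.hypot(*(C[:,:2]-[584,152]).T)<30)]
c=t[:,:2].mean(0);cc=(t[:,:2].max(0)+t[:,:2].min(0))/2
print('top',len(t),c,cc,t[:,2].max(),np.ptp(t,axis=0))
r=np.hypot(*(C[:,:2]-c).T)
for lo in(134,137,140):
    L=C[(C[:,2]>lo)&(C[:,2]<150)&(r>22)&(r<44)]
    e=L[:,:2].mean(0)-c;print(lo,len(L),np.degrees(np.arctan2(e[1],e[0]))%360,np.hypot(*(L[:,:2]-c).T).max(),L[:,2].mean())
ves=pickle.load(open('top0.pkl','rb'))
im,d,m=pickle.load(open('w_lev.pkl','rb'))
C=cloud(m,uv,d);
k=(C[:,2]>14)&(np.hypot(*(C[:,:2]-[546,-253]).T)<130)
msk=np.zeros(d.shape,np.uint8);msk[60:240,200:450]=k.reshape(180,250)
n,lab,st,ce=cv2.connectedComponentsWithStats(msk);
i=lab[int(147),int(349)] 
print(st[:6])
for i in range(1,n):
    if st[i,4]<300: continue
    q=C[k][lab[uv[k][:,1],uv[k][:,0]]==i]
    h=q[q[:,2]>25.5][:,:2]
    if len(h)<50: continue
    (cx,cy),rad=cv2.minEnclosingCircle(h.astype(np.float32))
    rr=np.hypot(q[:,0]-cx,q[:,1]-cy);A=q[(rr>28)][:,:2]
    vx,vy,x0,y0=cv2.fitLine(A.astype(np.float32),cv2.DIST_HUBER,0,.01,.01).ravel()
    dd=np.array([vx,vy]);dd*=np.sign(dd@(A.mean(0)-[cx,cy]));off=np.cross(dd,[cx-x0,cy-y0])
    b=A.mean(0)-[cx,cy]
    print('hub',cx,cy,rad,'ang',np.degrees(np.arctan2(dd[1],dd[0])),np.degrees(np.arctan2(b[1],b[0])),off,q[:,2].max(),np.median(q[rr>28][:,2]))
E
```

```text
top 412 [583.73911913 162.03359318] [583.31603126 161.00440952] 177.66669550859734 [23.11312261 23.62845917  6.6115224 ]
134 2050 238.87793398212443 41.14015827387305 137.03789399378064
137 416 245.3012209181867 41.14015827387305 141.65578154607945
140 280 247.49238943072316 41.14015827387305 143.70103623088735
[[     0      0    640    400 252564]
 [   227     60     15      4     31]
 [   248     61      1      1      1]
 [   259     61      1      1      1]
 [   262     60      1      1      1]
 [   354     60      1      1      1]]
hub 520.7155151367188 -228.48892211914062 62.14012145996094 ang -34.957367 -116.23600337012633 8.328171 351.8105941233449 25.714668647568686
hub 562.1369018554688 -222.5754852294922 38.194332122802734 ang 38.506424 102.46017192775497 -31.150743 351.8105941233449 199.46734974749307
hub 537.4029541015625 -261.51531982421875 37.85139846801758 ang -106.20588 -168.86102562617975 30.736097 351.8105941233449 199.40562587438066<stdin>:29: DeprecationWarning: Arrays of 2-dimensional vectors are deprecated. Use arrays of 3-dimensional vectors instead. (deprecated in NumPy 2.0)
```

```bash
python3 - <<'E'
from h import *
import pickle
im,d,m=pickle.load(open('w_stem.pkl','rb'))
print('ray stem',onz(m,[[310.5,189.5]],176))
v,u=np.mgrid[60:240,200:450];uv=np.c_[u.ravel(),v.ravel()]
C=cloud(m,uv,d);c=np.array([583.6,161.5]);r=np.hypot(*(C[:,:2]-c).T)
for a in (22,26,30,34,38):
    L=C[(C[:,2]>141)&(C[:,2]<149)&(r>a)&(r<a+5)]
    e=np.unwrap(np.arctan2(L[:,1]-c[1],L[:,0]-c[0])%(2*np.pi));e=np.degrees(e);print(a,len(L),e.min(),e.max(),np.median(e))
im,d,m=pickle.load(open('w_lev.pkl','rb'))
C=cloud(m,uv,d);dd=np.array([np.cos(np.radians(147)),np.sin(np.radians(147))])
g=C[(C[:,2]>25)&(C[:,2]<33)&(np.hypot(*(C[:,:2]-[546,-253]).T)<40)]
(cx,cy),rad=cv2.minEnclosingCircle(g[:,:2].astype(np.float32));print('hub',cx,cy,rad,g[:,:2].mean(0))
c=np.array([cx,cy]);E=C[:,:2]-c;al=E@dd;ac=E@[-dd[1],dd[0]]
for a in range(26,80,8):
    k=(C[:,2]>15)&(C[:,2]<28)&(al>a)&(al<a+8)&(abs(ac)<30)
    if k.sum(): print(a,k.sum(),np.median(C[k,2]).round(1),ac[k].min().round(1),ac[k].max().round(1),ac[k].mean().round(2))
E
```

```text
ray stem [[583.15669284 160.296685   176.        ]]
22 109 155.37820582625227 294.8347016918076 250.71901572806894
26 74 155.82549310460388 293.2615732722886 248.66359981576653
30 56 241.00959273144974 259.15637929221725 249.73941848644256
34 50 242.99679852613627 257.2462833884657 249.87631982401467
38 30 243.20742944622802 257.2097091881925 250.88669530811555
hub 547.2940063476562 -254.313720703125 21.859447479248047 [ 547.68324033 -254.46791444]
26 144 22.0 -9.5 9.3 -0.24
34 149 22.1 -10.5 9.5 -0.14
42 138 22.0 -10.5 9.5 -1.12
50 134 22.0 -10.4 8.6 -0.96
58 146 22.0 -10.4 8.8 -0.83
66 135 22.0 -10.4 9.0 -0.72
74 155 22.5 -12.5 10.4 -1.1
```

```bash
python3 - <<'E'
from h import *
import pickle
a=146.2;e=np.array([np.cos(np.radians(a)),np.sin(np.radians(a))]);g=np.array([547.3,-254.3])+48*e
R=dn(a-180)
robot.grip(0.6,40)
robot.move_pose([*g,70],R)
robot.line_to([*g,17.5],vel=80)
print(robot.current_position(),robot.current_wrist_force())
robot.grip(0,40);print(robot.current_width()*87,robot.current_grasp_force())
robot.line_to([*g,90],vel=100)
s=snap('wrist');pickle.dump(s,open('w_held.pkl','wb'));save('held.png',s[0][:260,120:520],2)
print(robot.current_width()*87,robot.current_wrist_force(),robot.current_position(),robot.current_clock())
E
```

```text
[ 507.68836003 -227.5732369    17.50164992] [0.78026475 0.45808228 0.9551456 ]
19.336602774967883 40.00110983848572
19.66514895985099 [ 0.27393437 -0.51112437 -4.00777623] [ 506.67664138 -227.38164131   89.1540806 ] 8.75
```

View pics/held.png

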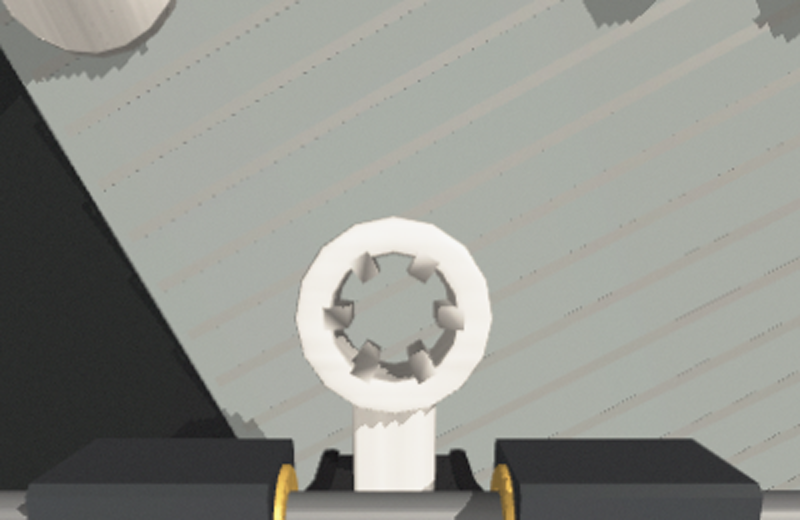

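```bash
python3 - <<'E'
from h import *
import pickle
im,d,m=pickle.load(open('w_held.pkl','rb'))
m=dict(m);m['W']=np.array(m['mount'])
v,u=np.mgrid[90:220,250:390];uv=np.c_[u.ravel(),v.ravel()]
C=cloud(m,uv,d);C=C[(d[uv[:,1],uv[:,0]]>0)&(C[:,2]<25)&(C[:,2]>-30)]
h=C[(C[:,0]>15)];(x,y),r=cv2.minEnclosingCircle(h[(h[:,0]>26)][:,:2].astype(np.float32))
t=h[(h[:,0]>26)];t=t[t[:,2]<np.percentile(t[:,2],60)+1.5]
A=np.c_[t[:,:2]-[48,0],np.ones(len(t))];cf=np.linalg.lstsq(A,t[:,2],rcond=None)[0]
print('hub tool',x,y,r,'plane(dz/dx,dz/dy,z@hub)',cf)
E
```

```text
hub tool 46.98809814453125 -1.0775398015975952 22.84291648864746 plane(dz/dx,dz/dy,z@hub) [ 3.25712498e-03  1.69521034e-03 -1.01155862e+01]
```

```bash
cat >> h.py <<'E'
HUB=np.array([47.3,-1.08]) # hub axis in tool x,y; underside 13.9 below TCP
def tcp(hubxy,xdeg,under):
    t=np.radians(xdeg);x=np.array([np.cos(t),np.sin(t)]);y=np.array([np.sin(t),-np.cos(t)])
    p=np.array(hubxy)-HUB[0]*x-HUB[1]*y; return [*p,under+13.9]
E
python3 - <<'E'
from h import *
import pickle
p=robot.current_position()
robot.line_to([p[0],p[1],300],vel=200)
robot.move_pose([460,-60,310],dn(20))
S=[583.5,161.2]
robot.move_pose(tcp(S,70,240),dn(70))
robot.line_to(tcp(S,70,184),vel=80)
robot.pause(.2)
s=snap('wrist');pickle.dump(s,open('w_over.pkl','wb'));save('over.png',s[0][80:240,220:420],4)
print(robot.current_position(),tcp(S,70,184),robot.current_wrist_force(),robot.current_clock(),robot.current_joint_pos())
E
```

```text
[568.59421948 116.51559539 198.38061913] [np.float64(568.3373152511447), np.float64(116.38315728203482), 197.9] [ 0.69733277  0.10790459 -3.61604522] 12.65 [ 0.31752693  0.462628   -0.79179891  1.77121909  0.37225387  1.06311129
 -0.95521103]
```

View pics/over.png

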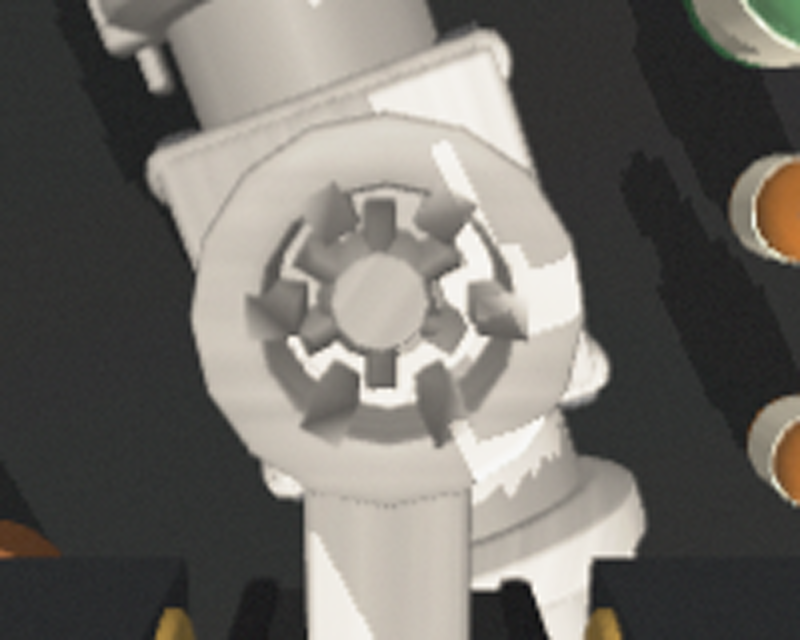

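The stem shows through the bore at (378,300), with the lands centred near (388,303). The teeth line up with the grooves, so only a small lateral correction is needed.

```bash
python3 - <<'E'
from h import *
import pickle
im,d,m=pickle.load(open('w_over.pkl','rb'))
f=lambda u,v,z:onz(m,[[u/4+220,v/4+80]],z)[0][:2]
a=f(378,300,176);print('stem',a)
print('hub via top rim',f(387,309,208.4),'lands low',f(388,303,184.4))
L=[f(*q,184.4) for q in((305,305),(470,303),(350,238),(428,238),(350,368),(428,368))];print(np.round(L,1),np.mean(L,0))
b=[f(*q,176-5) for q in((380,203),(380,385))];print('tooth',b,np.degrees(np.arctan2(*(b[1]-b[0])[::-1]))%360)
e=[(f(310,530,202)+f(468,530,202))/2];h=f(387,309,208.4);q=e[0]-h;print('arm',np.degrees(np.arctan2(q[1],q[0]))%360)
E
```

```text
stem [583.25557955 161.24723469]
hub via top rim [585.20363409 163.17710945] lands low [584.68139821 161.27624225]
[[574.6 164.7]
 [594.6 157.7]
 [583.  170.7]
 [592.3 167.3]
 [577.2 155.1]
 [586.7 151.6]] [584.70487587 161.15376139]
tooth [array([587.82267853, 173.03686809]), array([579.21710446, 149.45235736])] 249.95386138788987
arm 250.55103344900354
```

```bash
python3 - <<'E'
from h import *
S=np.array([583.5,161.2])+[-1.5,-0.5]
robot.line_to(tcp(S,70,180),vel=30)
robot.pause(.1);f0=np.array(robot.current_wrist_force())
for u in list(range(177,143,-2)):
    robot.line_to(tcp(S,70,u),vel=30)
    f=np.array(robot.current_wrist_force())-f0;p=robot.current_position()
    print(u,np.round(f,1),np.round(robot.current_ft_torque(),2),round(p[2]-13.9,1))
    if f[2]>20 or np.hypot(*f[:2])>15: break
print(robot.current_clock())
E
```

```text
177 [-0.8 -0.3  0.2] [-0.04 -0.07 -0.01] 176.7
175 [-1.2 -0.6 -0.5] [-0.04 -0.06  0.07] 174.8
173 [-0.4 -0.1 -0.2] [-0.07 -0.06 -0.  ] 172.8
171 [-0.1 -0.   0.6] [-0.08 -0.06 -0.01] 170.9
169 [-1.1  0.8  0.2] [-0.02 -0.06  0.02] 168.8
167 [-0.2 -0.8  0.2] [-0.05 -0.09  0.  ] 166.8
165 [-0.1  0.2 -0.6] [-0.08 -0.08 -0.05] 164.8
163 [0.2 0.1 0.4] [-0.06 -0.04  0.02] 162.8
161 [-1.4 -1.1  0.3] [-0.11  0.05  0.04] 160.8
159 [-1.   0.3 -0.8] [-0.1  -0.06 -0.03] 158.8
157 [-1.1 -0.6  0.1] [-0.09 -0.05  0.  ] 156.8
155 [-0.5 -0.1  0. ] [-0.08  0.01  0.06] 154.8
153 [-0.5  1.1 -0.3] [-0.07 -0.07 -0.03] 152.8
151 [-1.3  1.1 -0.7] [-0.08 -0.1  -0.02] 150.8
149 [-0.6 -0.3 -0.3] [-0.07 -0.05  0.  ] 148.9
147 [-1.3 -0.4 -0. ] [-0.05 -0.03 -0.  ] 146.8
145 [-0.3  0.3  0.3] [ 0.01 -0.07 -0.01] 145.0
17.2917
```

```bash
python3 - <<'E'
from h import *
import pickle
S=np.array([583.5,161.2])+[-1.5,-0.5]
f0=np.array([0,0,-4])
for u in np.arange(144,140,-.5):
    robot.line_to(tcp(S,70,u),vel=20)
    f=np.array(robot.current_wrist_force())-f0
    print(u,np.round(f,1),round(robot.current_position()[2]-13.9,1))
    if f[2]>8: break
robot.grip(0.5,40);robot.pause(.2)
robot.line_to(tcp(S,70,185),vel=100)
s=snap('wrist');pickle.dump(s,open('w_seat.pkl','wb'));save('seat.png',s[0][60:260,190:450],3)
im,d,m=s
v,u=np.mgrid[90:230,220:430];uv=np.c_[u.ravel(),v.ravel()];C=cloud(m,uv,d);r=np.hypot(*(C[:,:2]-[583.4,161.2]).T)
h=C[(r<25)&(C[:,2]>150)];print('hub z',np.percentile(h[(np.hypot(*(h[:,:2]-[583.4,161.2]).T)>16)][:,2],[10,50,90]),'stem z',np.percentile(C[r<6][:,2],50))
print(robot.current_clock())
E
```

```text
144.0 [-1.9 -0.9  5.5] 144.5
143.5 [-1.9 -2.5  9.1] 144.2
hub z [168.05557929 170.12583642 172.14925832] stem z 176.0566427343893
19.3417
```

View pics/seat.png

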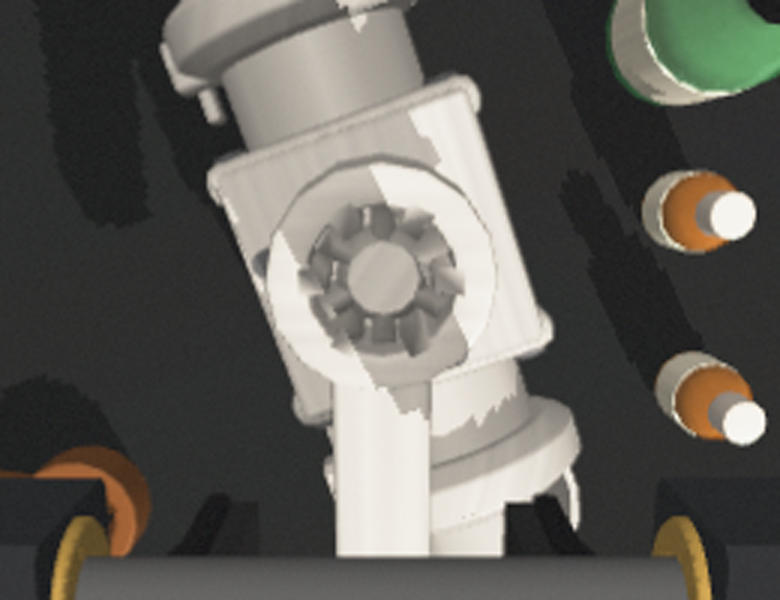

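The hub top is at about 170 mm and the stem top at 176 mm, as expected when fully home. The arm runs straight down the picture from the hub at (383,275), over the lug. Now I'll regrip on the rubber and swing it.

```bash
python3 - <<'E'
from h import *
c=np.array([583.4,161.2])
def at(a,z,r=113):
    t=np.radians(a);return [c[0]+r*np.cos(t),c[1]+r*np.sin(t),z]
robot.line_to(at(250,200),vel=150)
robot.line_to(at(250,158),vel=80)
print(robot.current_wrist_force())
robot.grip(0,15);robot.pause(.1);print(robot.current_width()*87,robot.current_grasp_force())
for a in np.arange(247,172,-3):
    try: robot.line_to(at(a,158),dn(a-180),vel=50)
    except robot.Unreachable as e: print('unreach',a,e);break
    t=np.radians(a);F=np.array(robot.current_wrist_force());tq=robot.current_ft_torque()
    ft=-(F[:2]@[np.sin(t),-np.cos(t)]);fr=F[:2]@[np.cos(t),np.sin(t)]
    print(a,'ft',round(ft,1),'fr',round(fr,1),'fz',round(F[2],1),'tz',round(tq[2],2))
    if ft>13 or abs(fr)>25: break
print(robot.current_clock(),robot.current_joint_pos())
E
```

```text
[-0.07962281  1.54099392  0.35215674]
23.460577203207045 14.998435378074646
247 ft 1.1 fr -1.0 fz 0.6 tz -0.05
244 ft 1.8 fr -0.7 fz 0.4 tz -0.01
241 ft 2.9 fr -1.3 fz 1.0 tz -0.02
238 ft 2.5 fr -2.2 fz 0.5 tz -0.08
235 ft 2.6 fr -2.3 fz 1.1 tz -0.08
232 ft 2.8 fr -3.2 fz 1.0 tz -0.15
229 ft 3.5 fr -5.0 fz 0.5 tz -0.11
226 ft 3.1 fr -4.5 fz 0.4 tz -0.09
223 ft 2.7 fr -4.5 fz 1.2 tz -0.12
220 ft 2.6 fr -5.1 fz 0.4 tz -0.12
217 ft 3.1 fr -4.6 fz 0.8 tz -0.1
214 ft 2.6 fr -5.2 fz 1.7 tz -0.1
211 ft 3.1 fr -5.3 fz 1.3 tz -0.09
208 ft 2.6 fr -6.0 fz 1.0 tz -0.05
205 ft 1.9 fr -6.4 fz 1.1 tz -0.01
202 ft 2.1 fr -5.0 fz 1.3 tz -0.04
199 ft 2.0 fr -4.7 fz 0.2 tz -0.01
196 ft 1.9 fr -5.7 fz 2.0 tz -0.02
193 ft 2.2 fr -5.0 fz 1.2 tz 0.1
190 ft 1.9 fr -4.4 fz 1.8 tz -0.0
187 ft 1.7 fr -6.6 fz 1.7 tz 0.04
184 ft 1.0 fr -4.8 fz 1.5 tz 0.1
181 ft -0.1 fr -5.8 fz 2.1 tz 0.07
178 ft 1.8 fr -5.5 fz 2.2 tz 0.05
175 ft 1.7 fr -5.3 fz 3.1 tz 0.13
27.8667 [ 0.02790572  0.32603645 -0.55192773  1.99633346  0.22308615  0.87852716
 -2.29891946]
```

```bash
python3 - <<'E'
from h import *
import pickle
s=snap('wrist');pickle.dump(s,open('w_shut.pkl','wb'))
t=snap('top')
a=cv2.resize(s[0][0:260,130:520],(600,400));b=cv2.resize(t[0][140:300,200:360],(400,400))
save('shut.png',np.hstack([a,b]),0.8)
print(robot.current_position(),robot.current_width()*87,robot.current_wrist_force())
E
```

```text
[471.5696922  169.20214001 157.88208146] 23.763722184272083 [ 5.0219862 -1.7933341  1.392483 ]
```

View pics/shut.png

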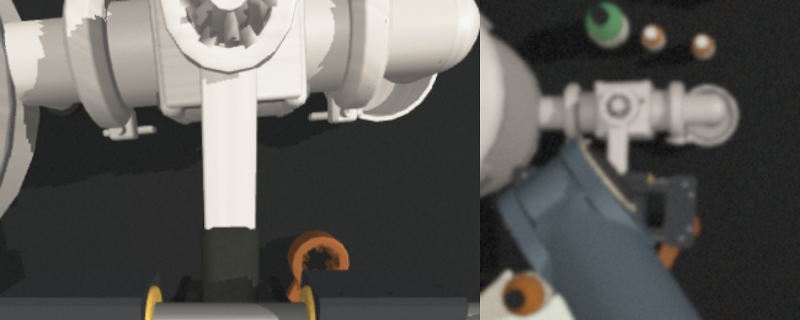

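The lever is on the stem and close to square to the pipe. It leads the stem by the spline play, so I'll carry on in small steps until the stop is felt.

```bash
python3 - <<'E'
from h import *
c=np.array([583.4,161.2])
def at(a,z,r=113):
    t=np.radians(a);return [c[0]+r*np.cos(t),c[1]+r*np.sin(t),z]
for a in np.arange(174,160,-1.):
    robot.line_to(at(a,158),dn(max(a,170)-180),vel=25);robot.pause(.15)
    t=np.radians(a);F=np.array(robot.current_wrist_force());tq=robot.current_ft_torque();p=robot.current_position()
    ft=-(F[:2]@[np.sin(t),-np.cos(t)]);fr=F[:2]@[np.cos(t),np.sin(t)]
    print(a,'ft',round(ft,1),'fr',round(fr,1),'fz',round(F[2],1),'tz',round(tq[2],2),'act',round(np.degrees(np.arctan2(p[1]-c[1],p[0]-c[0]))%360,2))
    if ft>14 or abs(fr)>25: break
print(robot.current_clock())
E
```

```text
174.0 ft 1.2 fr -5.4 fz 2.4 tz 0.14 act 174.99
173.0 ft 2.1 fr -5.5 fz 2.4 tz 0.23 act 174.08
172.0 ft 2.9 fr -5.5 fz 2.9 tz 0.25 act 173.33
171.0 ft 3.6 fr -5.1 fz 3.4 tz 0.4 act 172.62
170.0 ft 4.6 fr -5.8 fz 4.4 tz 0.43 act 172.04
169.0 ft 7.9 fr -4.7 fz 5.5 tz 0.44 act 171.67
168.0 ft 9.9 fr -5.5 fz 7.6 tz 0.33 act 171.32
167.0 ft 12.7 fr -5.1 fz 8.0 tz 0.19 act 171.04
166.0 ft 15.3 fr -5.0 fz 8.6 tz 0.18 act 170.74
31.5667
```

```bash
python3 - <<'E'
from h import *
import pickle
c=np.array([583.4,161.2])
def at(a,z,r=113):
    t=np.radians(a);return [c[0]+r*np.cos(t),c[1]+r*np.sin(t),z]
robot.line_to(at(170.5,157),dn(-9),vel=25);robot.pause(.2);print(robot.current_wrist_force())
robot.grip(0.5);robot.pause(.2)
p=robot.current_position()
robot.line_to([p[0],p[1],215],vel=60)
robot.move_pose([520,172,290],dn(-9));robot.pause(.2)
s=snap('wrist');pickle.dump(s,open('w_fin.pkl','wb'));save('fin.png',s[0][40:300,190:450],2.3)
im,d,m=s
v,u=np.mgrid[0:300,150:500];uv=np.c_[u.ravel(),v.ravel()];C=cloud(m,uv,d);r=np.hypot(*(C[:,:2]-c).T)
print('stem z',np.median(C[r<6][:,2]),'hub z',np.median(C[(r>16)&(r<21)][:,2]),robot.current_clock())
for a in (30,45,60):
    k=(r>a)&(r<a+12)&(C[:,2]>155)&(C[:,2]<175);q=C[k,:2].mean(0)-c;print(k.sum(),np.degrees(np.arctan2(q[1],q[0]))%360)
E
```

```text
[ 3.68309332 -5.71554252  6.22891459]
stem z 439.6770432478618 hub z 170.6413519724272 34.9667
319 177.05406736920472
299 177.17589932311557
281 177.4149900504437
```

View pics/fin.png

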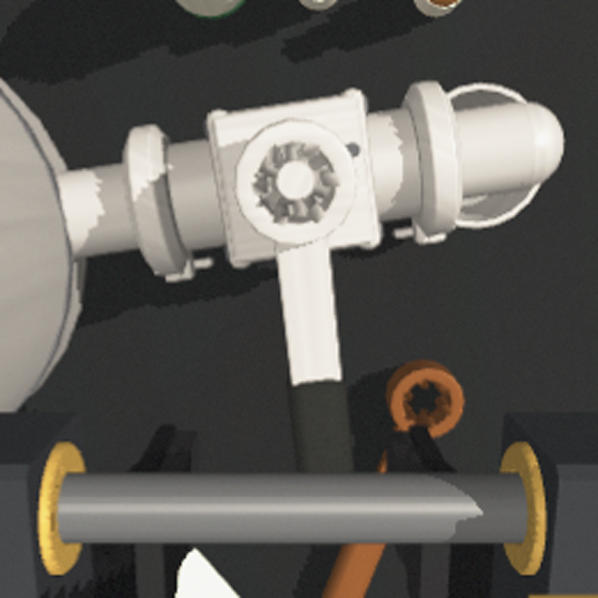

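```bash
python3 - <<'E'
from h import *
import pickle
im,d,m=pickle.load(open('w_fin.pkl','rb'))
v,u=np.mgrid[0:300,150:500];uv=np.c_[u.ravel(),v.ravel()];C=cloud(m,uv,d)
c=np.array([583.4,161.2])
# ridge of pipe/clamps: per y-slice midpoint of high points
P=[]
for y in np.arange(60,240,3):
    if abs(y-161)<40: continue
    k=(abs(C[:,1]-y)<1.5)&(C[:,2]>100)&(C[:,2]<150)&(abs(C[:,0]-583)<60)
    if k.sum()<8: continue
    q=C[k];h=q[q[:,2]>q[:,2].max()-8];P.append([y,(h[:,0].min()+h[:,0].max())/2,q[:,2].max(),h[:,0].mean()])
P=np.array(P)
for col in(1,3):
    f=np.polyfit(P[:,0],P[:,col],1);print('x at stem',np.polyval(f,161.2),'pipe -y axis angle',270-np.degrees(np.arctan(f[0])))
k=(C[:,2]>127)&(C[:,2]<139)&(abs(C[:,0]-583)<40)&(abs(C[:,1]-161)<36)
print(cv2.minAreaRect(C[k][:,:2].astype(np.float32)),k.sum())
crop=im[85:150,270:370];g=cv2.resize(crop[...,::-1],(800,520),interpolation=cv2.INTER_CUBIC);cv2.imwrite('pics/teeth.png',g)
F=lambda u,v,z:onz(m,[[u,v]],z)[0][:2]
o=np.array([190,40]);print('stem ctr',F(*(np.array([295,181])/2.3+o),176))
E
```

```text
x at stem 583.5288425769002 pipe -y axis angle 269.5151764348648
x at stem 583.7179312445559 pipe -y axis angle 269.5083606806772
((583.3452758789062, 161.2246551513672), (65.95194244384766, 62.66920852661133), 89.46361541748047) 2058
stem ctr [582.7759822  160.96759328]
```

View pics/teeth.png

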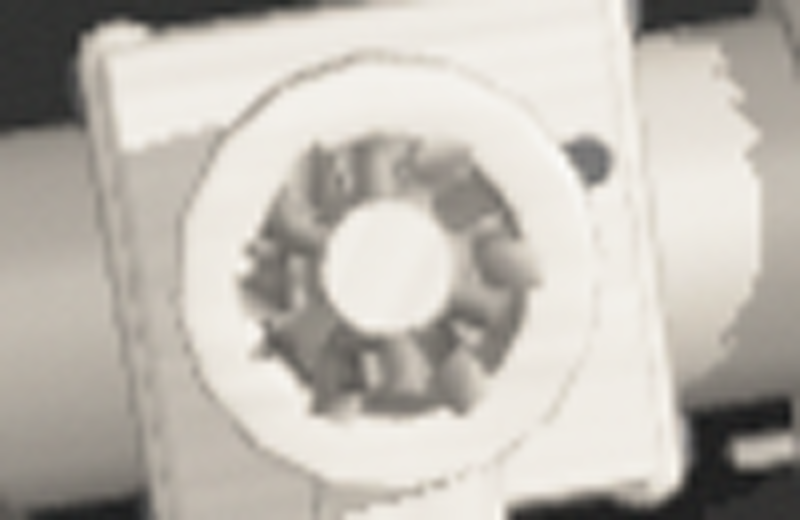

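The pipe lies at 269.5°, so shut means the lug at about 179.5°. The lever rests at 177.2°, within the spline play, and the tooth reads about 181°. To be sure of the stop, I'll push the grip once more with the closed fingers, which are stiff in that direction.

```bash
python3 - <<'E'
from h import *
import pickle
c=np.array([583.4,161.2]);R=dn(87)
robot.grip(0,60)
robot.move_pose([471,126,230],R)
robot.line_to([471,126,158],vel=100);robot.pause(.1)
f0=np.array(robot.current_wrist_force())
for y in np.arange(140,172,1.5):
    robot.line_to([471,y,158],vel=30);robot.pause(.08)
    F=np.array(robot.current_wrist_force())-f0;p=robot.current_position()
    a=180-np.degrees(np.arctan2(p[1]+21.5-c[1],c[0]-p[0]))
    print(y,F.round(1),round(p[1],1),'lever~',round(a,1))
    if abs(F[1])>15: break
robot.line_to([471,126,158],vel=80)
robot.line_to([471,126,230],vel=150)
robot.move_pose([520,150,290],dn(20));robot.pause(.2)
im,d,m=s=snap('wrist');pickle.dump(s,open('w_fin2.pkl','wb'))
v,u=np.mgrid[0:300,150:500];uv=np.c_[u.ravel(),v.ravel()];C=cloud(m,uv,d);r=np.hypot(*(C[:,:2]-c).T)
print('hub z',np.median(C[(r>16)&(r<21)][:,2]),robot.current_clock())
for a in (30,45,60):
    k=(r>a)&(r<a+12)&(C[:,2]>155)&(C[:,2]<175);q=C[k,:2].mean(0)-c;print(k.sum(),np.degrees(np.arctan2(q[1],q[0]))%360)
E
```

```text
140.0 [-1.6 -1.  -0.2] 139.9 lever~ 179.9
141.5 [-0.5 -0.2 -0.8] 141.5 lever~ 179.1
143.0 [-0.7  0.1 -1. ] 143.0 lever~ 178.3
144.5 [-1.5 -0.8 -1.5] 144.4 lever~ 177.6
146.0 [-1.2 -0.9 -0.1] 145.8 lever~ 176.9
147.5 [-2.4 -2.3  0.5] 147.3 lever~ 176.2
149.0 [-1.2 -4.1  0.7] 148.7 lever~ 175.4
150.5 [-1.3 -5.3  1.5] 149.9 lever~ 174.8
152.0 [-1.8 -5.7  2.2] 150.8 lever~ 174.4
153.5 [-2.1 -7.1  4. ] 151.6 lever~ 173.9
155.0 [-1.4 -9.4  3.9] 152.4 lever~ 173.6
156.5 [-2.1 -9.3  4.1] 153.1 lever~ 173.2
158.0 [ -2.5 -11.4   4.7] 153.8 lever~ 172.9
159.5 [ -2.1 -13.    5.6] 154.5 lever~ 172.5
161.0 [ -2.  -14.4   6.4] 155.1 lever~ 172.2
162.5 [ -3.2 -16.7   7.4] 155.7 lever~ 171.9
hub z 170.7337221134853 46.6083
314 176.36124516877777
295 176.53311805722038
283 176.7128249285187
```

```bash
python3 -c "
from h import *
print(robot.current_wrist_force(),robot.hand_in())"
```

```text
the job is handed in; nothing more can be done
[0.42122726 0.2521713  0.54308029] None
```

The lever is fully home on the stem over its lug and was swung clockwise until it met a firm stop, where the valve should be shut; I left it there and handed in at about 47 s, with the stem's final angle only estimated from the pictures and the judging result not returned.

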